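# Testing cast bars with a probe at the jeweller's bench

## Task

Check the cast metal bars with the tester: tip the tin's blue lid up by its tab, its opposite edge still resting on the rim, then lift it off and lay it right way up on the middle of the cork mat, and press the green key and then the yellow key, one at a time. Take the probe and, tip down, press its sprung tip for about half a second on the brass reference disc in the tin and then on the coloured mark of each bar that is there, in the order red, yellow, blue, black. Hang the probe back in its stand and then press the red key (never two keys together); put the lid back on the tin, seated flat as it was, with the bars left lying flat on the bench and the cup, file and hammer undisturbed.

Things in the scene. Friction and masses are not known exactly. Their poses are not given: they have to be found in the camera images.
- lid_tab (a point): Middle of the upright black grip tab on the loose blue lid of the steel tin. Tab: 10 mm thick (along x), 44 mm wide (along y), 34 mm tall above the lid's top; this point is 21 mm above the lid's top face and 13 mm below the tab's top. x points from the lid's middle to the tab, z is up out of the lid. The tab stands at the lid's far (+x) edge, 40 mm from its middle. Lid 100 g.
- lid_mid (a point): Middle of the lid's plate: 96 mm (x) by 126 mm (y), 5 mm thick; a 74 by 104 by 4 mm step under the plate sits loosely inside the tin's rim. Same axes as lid_tab.
- lid_near (a point): On the underside of the lid's plate at the middle of the edge away from the tab (its near edge, 45 mm from the middle along -x): the edge it tips about.
- tin_near (a point): Middle of the near (-x) rim of the fixed steel tin, at rim height; lid_near lies on it while the lid is shut. Tin: outside 90 mm (x) by 120 mm (y), 50 mm tall, walls 4 mm, open on top; same axes as the shut lid.
- ref_mark (a point): Centre of the top of the brass reference disc (28 mm diameter), on a fixed black block in the middle of the tin, 22 mm below the tin's rim; hidden while the lid is on.
- mat_top (a point): Centre of the top of the fixed cork mat, 110 mm (x) by 145 mm (y), 4 mm thick.
- key_green_top (a point): Centre of the top of the green key (30 mm diameter), the one at the tester's +y (left, seen from the robot) end. The tester is a fixed grey box 110 by 190 by 36 mm; its three keys stand in a row along its y axis 55 mm apart: green, yellow, red. Key tops are 58 mm above the bench; z is up.
- key_yellow_top (a point): Centre of the top of the yellow key, the middle one.
- key_red_top (a point): Centre of the top of the red key, at the tester's -y (right) end.
- key_green (a joint): Travel of the green key in m: 0 up, 0.006 fully down; springs back; 1.5 N starts it, 5 N takes it fully down. It counts as pressed beyond 0.004.
- key_yellow (a joint): Travel of the yellow key in m: 0 up, 0.006 fully down; springs back; 1.5 N starts it, 5 N takes it fully down. It counts as pressed beyond 0.004.
- key_red (a joint): Travel of the red key in m: 0 up, 0.006 fully down; springs back; 1.5 N starts it, 5 N takes it fully down. It counts as pressed beyond 0.004.
- stand_seat (a point): Centre of the top of the fixed wooden probe stand, 88 mm above the bench: two uprights, each 66 mm (x) by 18 mm (y), with a 34 mm wide slot between them that runs along x, open at both ends and above. The probe hangs here, its shaft in the slot and its collar on both uprights. Foot 90 by 100 by 8 mm.
- probe_grip (a point): Middle of the orange square handle of the loose test probe, which stands upright, tip down: handle 22 by 22 mm, 55 mm tall; x and y are square to its faces, z points up the handle. This point is 36 mm above the underside of the round black collar (50 mm diameter, 7 mm thick). Below the collar: a shaft of 18 mm diameter, 50 mm long, then the sprung brass tip. 130 g.
- probe: The probe itself; its origin is the centre of the underside of its collar, 36 mm below probe_grip; lies on stand_seat when the probe is parked.
- probe_tip (a point): End of the probe's brass tip (6 mm diameter, rounded), 70 mm below the collar's underside when free.
- plunger (a joint): How far the sprung tip is pushed into the probe, m: 0 free, 0.008 fully in; 1.6 N starts it, about 5 N bottoms it. The reference touch registers beyond 0.0015, a bar touch at 1 N.
- bar_red: Loose cast bar, given at the centre of its red test mark, a flat disc 28 mm across on top of the bar (steel-grey metal, 95 by 42 by 20 mm, 0.5 kg, lying flat, with a band of the same colour round its other end). x runs along the bar; the bar's middle is 25 mm along -x, its top face is at this height, z is up. May be absent.
- bar_yellow: Loose cast bar, given at the centre of its yellow test mark, a flat disc 28 mm across on top of the bar (steel-grey metal, 95 by 42 by 20 mm, 0.5 kg, lying flat, with a band of the same colour round its other end). x runs along the bar; the bar's middle is 25 mm along -x, its top face is at this height, z is up. May be absent.
- bar_blue: Loose cast bar, given at the centre of its blue test mark, a flat disc 28 mm across on top of the bar (steel-grey metal, 95 by 42 by 20 mm, 0.5 kg, lying flat, with a band of the same colour round its other end). x runs along the bar; the bar's middle is 25 mm along -x, its top face is at this height, z is up. May be absent.
- bar_black: Loose cast bar, given at the centre of its black test mark, a flat disc 28 mm across on top of the bar (steel-grey metal, 95 by 42 by 20 mm, 0.5 kg, lying flat, with a band of the same colour round its other end). x runs along the bar; the bar's middle is 25 mm along -x, its top face is at this height, z is up. May be absent.
- cup_mid (a point): Bystander, leave alone: white ceramic cup holding tools, 78 mm across and 85 mm tall (tools reach 155 mm; they are part of it). Point half-way up.
- file_mid (a point): Bystander, leave alone: file with a dark red grip and wooden end lying on the bench, 285 mm long. Point in the middle of the 200 mm red grip, which is 24 mm wide and 12 mm thick; x runs along it.
- hammer_grip (a point): Bystander, leave alone: hammer lying on the bench, point on its handle; x runs along it.
There are look-alikes about, which are no part of the job. What is shaped like the bar_black but orange is not meant. Leave any pink look-alike of the part that bears lid_tab alone.

How it is judged (in metres and radians):
On the way, in this order (a step that is already met when the one before it is completed fails the run):
1. the lid is tipped up by 0.15 rad or more, its near edge still resting on the tin's near rim (angle between lid_mid's own z axis and vertical above 0.15 rad and distance between lid_near and tin_near below 0.02 m), for 0.1 s.
2. the lid lies flat on the cork mat, let go (horizontal distance between lid_mid and mat_top below 0.04 m and angle between lid_mid's own z axis and vertical below 0.15 rad and z of lid_mid in the frame of mat_top below 0.015 m and contact force between the fingers and anything else below 0.1 N), for 0.3 s.
3. the green key is pressed, alone (value of joint key_green above 0.004 m and value of joint each of key_yellow, key_red below 0.002 m), for 0.05 s.
4. then the yellow key is pressed, alone (value of joint key_yellow above 0.004 m and value of joint each of key_green, key_red below 0.002 m), for 0.05 s.
5. the probe tip is pressed on the brass reference disc in the tin (distance between probe_tip and ref_mark below 0.0145 m and value of joint plunger above 0.0015 m and angle between probe_grip's own z axis and vertical below 0.6 rad), for 0.2 s.
6. the probe tip is pressed on the red mark (distance between probe_tip and bar_red below 0.0145 m and contact force between probe and bar_red above 1 N), for 0.2 s.
7. the probe tip is pressed on the yellow mark (distance between probe_tip and bar_yellow below 0.0145 m and contact force between probe and bar_yellow above 1 N), for 0.2 s.
8. the probe tip is pressed on the blue mark (distance between probe_tip and bar_blue below 0.0145 m and contact force between probe and bar_blue above 1 N), for 0.2 s.
9. the probe tip is pressed on the black mark (distance between probe_tip and bar_black below 0.0145 m and contact force between probe and bar_black above 1 N), for 0.2 s.
10. the probe hangs in its stand again and the red key is pressed, alone (value of joint key_red above 0.004 m and value of joint each of key_green, key_yellow below 0.002 m and distance between probe and stand_seat below 0.03 m and angle between probe_grip's own z axis and vertical below 0.12 rad), for 0.05 s.
At the end, for the whole second after the job is handed in: the lid is seated on the tin as at the start (near edge within 12 mm, tilt under 0.05 rad, 4 mm off the rim at most); the probe hangs upright in its stand (within 30 mm of the seat, tilt under 0.12 rad); all keys are up; the bars lie flat on the bench (tilt under 0.15 rad) (distance between lid_near and tin_near below 0.012 m and angle between lid_mid's own z axis and vertical below 0.05 rad and z of lid_mid in the frame of tin_near below 0.006 m and distance between probe and stand_seat below 0.03 m and angle between probe_grip's own z axis and vertical below 0.12 rad and value of joint each of key_green, key_yellow, key_red below 0.002 m and angle between each of bar_red, bar_yellow, bar_blue, bar_black's own z axis and vertical below 0.15 rad and height (world z) of each of bar_red, bar_yellow, bar_blue, bar_black below 0.03 m); the robot touches nothing.
It fails at once if two keys down together (value of joint each of key_green, key_yellow above 0.003 m or value of joint each of key_yellow, key_red above 0.003 m or value of joint each of key_green, key_red above 0.003 m).
It fails at once if the red key pressed while the probe is out of its stand (value of joint key_red above 0.003 m and distance between probe and stand_seat above 0.05 m).
It fails at once if cup, file or hammer moved by more than 30 mm (distance of any of cup_mid, file_mid, hammer_grip from where it was at the start of the episode above 0.03 m).
Of bar_red, bar_yellow, bar_blue, bar_black only 2 to 4 are there at a start; the rules pass over those that are not, and their reading is None.
At some moment in a run one of bar_red, bar_yellow, bar_blue, bar_black may be knocked a few centimetres aside while the robot is not near it.
It also fails if it takes over 208 s, if anything falls off the work surface, if the arm or the gripper's body presses on something with over 40 N, if the wrist force passes 120 N, or if a joint passes its speed limit or range.

## Robot

A 7-joint arm with a two-finger parallel gripper is mounted at the origin on the work surface. World frame = base frame: x ahead of the robot, y to its left, z up, the work surface at z = 0. Lengths are in mm, angles in rad, forces in N, time in s.
With the tool pointing down it reaches from about 350 to 775 mm from the base axis. Payload 3.1 kg.
Tool frame: the origin (TCP) lies midway between the tips of the shut fingers; the grasp point (between the pads) lies 19 mm behind it; z points along the fingers, y is the line along which they close (so a half turn about z gives the same grasp; the last joint's range is limited). The gripper opens to 85 mm and grips with 20 to 120 N. Pads are 22 mm wide; open, the fingers measure 114 mm over their backs; the gripper's body (76 mm by 85 mm) begins 54 mm behind the grasp point. The pads swing forward as they close: fully open they stand 13 mm farther back than shut.
Start: joints at [1.176, 0.311, 0.014, 1.512, -0.004, 1.319, -0.027], TCP at [190.073, -516.13, 231.304] pointing down, gripper open.
Joint ranges: [-2.7, 2.7], [-0.3, 1.91], [-1.27, 1.3], [0.12, 2.57], [-1.44, 4.58], [0.2, 2.03], [-3.05, 3.05]. Speed limits (rad/s): [2.79, 2.79, 3.14, 3.14, 3.14, 3.14, 3.14].

## Interface

Orientations are given as a rotation vector (axis times angle).
In Python, from rig import status, viewer, close_job, cut_out gives the robot as it stands.
- The arm moves only by the tool move_arm, never from a script. Its argument "series" is one flat list of numbers, 4 for each row, row after row: the shift along the tool's x, y, z each as a share of 750 mm, from -1 to 1, then the turn about the tool's z as a share of 0.5 rad, from -1 to 1. In form: [dx, dy, dz, roll, dx, dy, dz, roll, ...]. A call has 1 to 20 rows; each row is the pose to reach, as a shift and turn from the pose commanded when the call began, along the tool's axes at that moment; what a row does not reach only later rows make up. A row lasts 1/10 s, in which the tool goes at most 50 mm and 8.59 degrees, less where a joint would pass 70% of its speed; a pose out of reach is approached as far as the arm can. A call with a number of a shift or a turn outside -1 to 1 is refused whole. A call with a gripper value outside its range is refused whole. "grip" is the finger opening in mm, from 0 to 85.4, set as the call begins (left out, the last holds). The fingers move at their own pace and stop on an object; the grip force is fixed at half the most. Time passes only in rows, so rows that repeat a pose let the fingers close. It gives the time, the measured TCP pose, the force, the opening and the grip force at its end, in the units of the state.
- status.read_state(): the state, without advancing time (a new reading comes with each control period).
- viewer.capture(name): name is "scene" or "top" or "wrist"; returns the picture (420x560x3 uint8, red, green, blue); there is no depth.
- viewer.calibration(name): a dict with "fov_y" (degrees; the focal length in pixels is half the picture's height over the tangent of half this angle, whatever the lens; pixels are square), "cx", "cy" (the principal point, pixels), "R" (3x3) and "t" (3): a world point X has camera coordinates R X + t; the wrist camera has in their place "T_tool_cam" (4x4, takes a point from camera to tool coordinates, whose origin is the TCP and whose axes are the flange's). Camera axes: x right, y down, z forward; pixel columns grow to the right and rows downward; lengths in mm; the calibration is good to about 2 mm. A picture is of the moment at which its call begins: read the wrist's pose just before it. calibration takes no time and is no camera call.
- close_job(): hands the job in; it is judged then, once.
Trained networks look in the newest picture that a camera, given by its name, has taken for a name from the list of things; names that differ only in an ending like _2 or _b are one class to them, and where a whole thing is asked for, a point or a joint stands for the part that bears it (a point fixed in the world has none). Each returns a list of dicts, best first, with "conf" (0 to 1); they miss things now and then, are a little off and sometimes report something else, mostly with a low value. They report only what shows in the picture. A call takes as long as a camera call. They do not tell look-alikes from the thing itself.
- cut_out(thing, camera): "region" (420x560 bool, what is visible of it) and "position" ([row, column] in pixels, amid what is visible of it).
The state is a dict: "clock": time; "joint_positions": joint angles; "qd": joint speeds; "effort": joint torques, N m; "position": TCP position; "eef_rot": TCP orientation; "force": force on the tool from outside, world axes, zero at the start; "torque": the same for the moment, N m; "width": finger opening in mm; "finger_force": force on a finger pad.
Only numpy, scipy, OpenCV 4.12 (cv2) and the standard library are available. Lean on these libraries where they do the work, as an engineer would, in place of code of your own. Each camera call takes 0.05 s, during which the arm holds its last target. There are 200 camera calls.

## Working session

There is one attempt and no reset: what is moved stays moved. The work goes in short steps, Python scripts to look and compute and a tool call to move; the robot and the scene stay as the last step left them, time stands still between calls to the robot, and variables do not carry over. Pictures are saved under pics/ and viewed, at most 14 in all, crops included, and the job is handed in when it is done.

Besides the shell and the picture viewer there is one more tool, called by a JSON object that holds its "fn" and its "kwargs", one argument or row to a line. move_arm: Moves the arm, as the interface text tells. Its arguments: {"type":"object","properties":{"series":{"type":"array","items":{"type":"number","minimum":-1,"maximum":1}},"grip":{"type":"number"}},"required":["series"]}

```bash
mkdir -p pics; ls; python3 - <<'E'
from rig import status, viewer, close_job, cut_out
import cv2,numpy as np
s=status.read_state(); print({k:np.round(v,3).tolist() for k,v in s.items()})
for n in("scene","top"):
    im=viewer.capture(n); cv2.imwrite(f"pics/{n}0.png",im[:,:,::-1]); 
for n in("scene","top","wrist"): print(n,viewer.calibration(n))
E
```

```text
pics
{'clock': 0.0, 'joint_positions': [1.176, 0.312, 0.014, 1.513, -0.004, 1.319, -0.027], 'qd': [-0.001, -0.002, 0.002, 0.001, 0.0, -0.0, -0.001], 'effort': [-0.0, -37.991, 0.146, -23.059, 0.012, 0.014, -0.0], 'position': [189.812, -515.431, 230.214], 'eef_rot': [-3.091, -0.551, 0.001], 'force': [-0.254, 0.282, 0.432], 'torque': [-0.022, 0.036, 0.034], 'finger_force': 0.0, 'width': 85.41}
scene {'fov_y': 51.84721642257616, 'cx': 273.84249050502206, 'cy': 215.1361396543733, 'R': array([[ 3.03499297e-01,  9.52831483e-01,  5.84204365e-04],
       [ 5.09334201e-01, -1.61716718e-01, -8.45237467e-01],
       [-8.05274393e-01,  2.56826532e-01, -5.34390572e-01]]), 't': array([-168.06512434, -180.19684605, 1734.88959346])}
top {'fov_y': 44.901861008752036, 'cx': 271.69614317634154, 'cy': 220.36373057532313, 'R': array([[ 0.01152476, -0.99992132, -0.00495247],
       [-0.99950665, -0.01137498, -0.02927585],
       [ 0.02921721,  0.00528742, -0.9995591 ]]), 't': array([  -6.16323303,  524.65398776, 1240.43797507])}
wrist {'fov_y': 71.69709197151785, 'cx': 277.1411951886749, 'cy': 217.8812841435799, 'T_tool_cam': array([[ 7.94908731e-04, -9.61295721e-01, -2.75517524e-01,
         7.04724827e+01],
       [ 9.99999552e-01,  9.05842313e-04, -2.75387070e-04,
         3.58892749e-01],
       [ 5.14303843e-04, -2.75517181e-01,  9.61296010e-01,
        -1.42476236e+02],
       [ 0.00000000e+00,  0.00000000e+00,  0.00000000e+00,
         1.00000000e+00]])}
```

View pics/scene0.png

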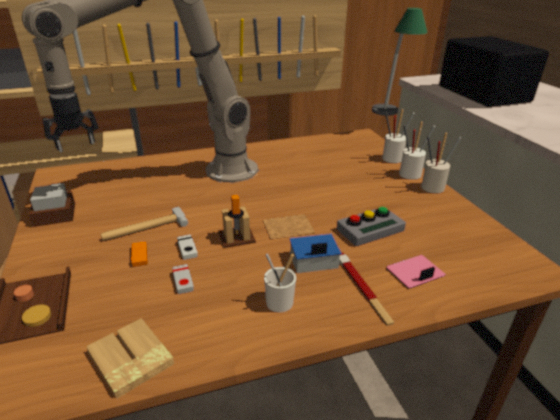

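View pics/top0.png

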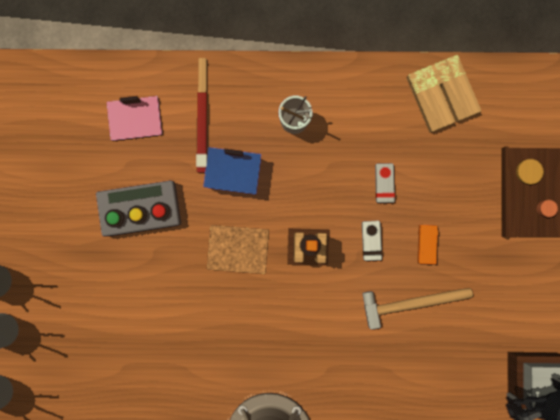

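The top picture shows the blue lid at (233,172) with its tab at (233,153), pink look-alike lid at (134,118), tester keys green (113,218), yellow (136,214) and red (159,211). The mat is at (238,249), the probe and stand at (312,246), and the cup, file and hammer at (295,112), (202,120) and (420,302).

Bars: only red (385,172) and black (372,230) are present. Possible mix-ups are the orange bar at (428,244), not wanted, and the pink lid at (134,118), not wanted. I choose the blue lid and the red and black marks.

```bash
cat > h.py <<'E'
from rig import status, viewer, close_job, cut_out
import cv2,numpy as np
from scipy.spatial.transform import Rotation as Rn
def cam(n,st=None):
    c=viewer.calibration(n); f=210/np.tan(np.radians(c["fov_y"]/2))
    if n=="wrist":
        st=st or status.read_state(); T=np.eye(4); T[:3,:3]=Rn.from_rotvec(st["eef_rot"]).as_matrix(); T[:3,3]=st["position"]
        M=np.linalg.inv(T@c["T_tool_cam"]); R,t=M[:3,:3],M[:3,3]
    else: R,t=c["R"],c["t"]
    return f,c["cx"],c["cy"],R,t
def ray(C,u,v,z):
    f,cx,cy,R,t=C; d=R.T@np.array([(u-cx)/f,(v-cy)/f,1]); o=-R.T@t
    return o+d*(z-o[2])/d[2]
def proj(C,X):
    f,cx,cy,R,t=C; p=R@np.asarray(X,float)+t; return np.array([cx+f*p[0]/p[2],cy+f*p[1]/p[2]])
def plane(C,mask,z):
    r,c=np.nonzero(mask); return np.array([ray(C,u,v,z)[:2] for u,v in zip(c,r)],np.float32)
def rect(C,mask,z):
    P=plane(C,mask,z); (x,y),(w,h),a=cv2.minAreaRect(P); return np.round([x,y,w,h,a],1),np.round(P.mean(0),1)
E
python3 - <<'E'
from h import *
Z=dict(lid_mid=55,mat_top=4,key_green_top=58,key_yellow_top=58,key_red_top=58,probe=95,stand_seat=88,bar_red=20,bar_yellow=20,bar_blue=20,bar_black=20,cup_mid=42,tin_near=50,lid_tab=76)
for n in("top","scene"):
    im=viewer.capture(n); C=cam(n)
    for k,z in Z.items():
        for d in cut_out(k,n)[:2]:
            if d["conf"]<.15: continue
            r,m=rect(C,d["region"],z); print(n,k,round(d["conf"],2),np.round(d["position"]),d["region"].sum(),r,m)
C=cam("top")
im=viewer.capture("top"); hsv=cv2.cvtColor(im,cv2.COLOR_RGB2HSV)
def comp(mask,z,name,box):
    m=np.zeros(mask.shape,bool); x0,y0,x1,y1=box; m[y0:y1,x0:x1]=mask[y0:y1,x0:x1]; print(name,m.sum(),*rect(C,m,z))
H,S,V=[hsv[:,:,i].astype(int) for i in range(3)]
comp((H>100)&(H<125)&(S>130),55,"lid",(195,140,270,200))
comp((H>40)&(H<85)&(S>120),58,"green",(95,200,128,230))
comp((H>22)&(H<35)&(S>140),58,"yellow",(122,200,148,228))
comp(((H<6)|(H>174))&(S>150),58,"red",(147,198,172,224))
comp(((H<6)|(H>174))&(S>150),20,"redmark",(375,162,396,185))
comp((V<70),20,"blackmark",(362,222,382,242))
comp((S<60)&(V>110),20,"redbar",(370,160,400,208))
comp((S<60)&(V>110),20,"blkbar",(358,218,386,264))
comp((H<14)&(S>200)&(V>200),149,"probehandle",(300,235,325,260))
E
```

```text
top lid_mid 0.83 [168. 233.] 2233 [641.1  95.6 129.4 101.3  82.8] [640.9  95.1]
top lid_mid 0.57 [120. 134.] 2050 [766.1 331.9 102.8 121.6   7. ] [764.6 331.4]
top mat_top 0.74 [249. 238.] 2565 [453.   83.8 144.7 109.8  85.9] [452.8  84.1]
top mat_top 0.3 [241. 312.] 345 [465.3 -93.8  49.2  46.7   0.6] [464.9 -94.2]
top key_green_top 0.54 [259. 305.] 1072 [461.6 -86.6  84.6  94.1   0.6] [459.8 -86. ]
top key_green_top 0.53 [219. 115.] 100 [524.6 373.1  23.6  26.1   0.7] [524.4 373.1]
top key_yellow_top 0.65 [214. 134.] 117 [533.4 321.2  26.8  26.6  45.9] [533.8 321. ]
top probe 0.62 [244. 311.] 337 [467.  -88.6  45.1  45.2  45.6] [466.8 -89. ]
top stand_seat 0.61 [258. 303.] 1120 [462.3 -83.4  82.6  93.9   0.5] [461.5 -83.2]
top stand_seat 0.58 [119. 202.] 1064 [764.7 165.7 265.5  23.1   0.9] [757.4 164.7]
top bar_red 0.8 [184. 386.] 700 [ 6.185e+02 -2.725e+02  9.280e+01  4.380e+01  3.000e-01] [ 619.6 -272.3]
top bar_yellow 0.3 [301. 404.] 1476 [ 316.4 -354.9   89.6  265.8    2.4] [ 327.1 -332.5]
top bar_black 0.78 [241. 372.] 720 [ 478.3 -242.7   94.6   46.1    0.7] [ 477.6 -241.3]

[... 2278 characters left out ...]
+02 -2.428e+02  1.940e+01  1.700e+01  3.000e-01] [ 503.9 -242.8]
redbar 418 [ 6.197e+02 -2.737e+02  9.050e+01  4.140e+01  3.000e-01] [ 619.2 -273.9]
blkbar 520 [ 478.2 -243.2   93.8   42.3    2.7] [ 477.9 -243.1]Traceback (most recent call last):
  File "<stdin>", line 22, in <module>
  File "<stdin>", line 12, in comp
  File "h.py", line 19, in rect
    P=plane(C,mask,z); (x,y),(w,h),a=cv2.minAreaRect(P); return np.round([x,y,w,h,a],1),np.round(P.mean(0),1)
                                     ~~~~~~~~~~~~~~~^^^
cv2.error: OpenCV(4.12.0) /io/opencv/modules/imgproc/src/convhull.cpp:143: error: (-215:Assertion failed) total >= 0 && (depth == CV_32F || depth == CV_32S) in function 'convexHull'
```

```bash
cat >> h.py <<'E'
def psi(st): 
    M=Rn.from_rotvec(st["eef_rot"]).as_matrix(); return np.arctan2(M[1,0],M[0,0])
def go(*targets):
    """shares for each (x,y,z,psi_deg) target, measured from the current pose"""
    st=status.read_state(); M=Rn.from_rotvec(st["eef_rot"]).as_matrix(); p=psi(st)
    print("now",np.round(st["position"],1),round(np.degrees(p),2),"t",round(float(st["clock"]),2),"F",np.round(st["force"],1),"w",round(float(st["width"]),1),round(float(st["finger_force"]),1))
    for x,y,z,a in targets:
        d=M.T@(np.array([x,y,z])-st["position"])/750
        r=(np.radians(a)-p+np.pi)%(2*np.pi)-np.pi
        print(np.round(d,4).tolist(),round(-r/0.5,3))
E
python3 -c "
from h import *
go((435,-213,230,50),(620,95,240,83))"
```

```text
now [ 190.1 -516.1  231.3] 20.22 t 1.65 F [ 0.3 -0.2 -1. ] w 85.2 0.0
[0.4461, -0.2664, 0.0017] -1.04
[0.8195, -0.5666, -0.0116] -2.192
```

{"fn": "move_arm", "kwargs": {
  "series": [0.446,-0.266,0,-1,0.446,-0.266,0,-1,0.446,-0.266,0,-1,0.446,-0.266,0,-1,0.446,-0.266,0,-1,0.446,-0.266,0,-1,0.446,-0.266,0,-1,0.446,-0.266,0,-1,0.446,-0.266,0,-1]
}}

```text
clock: 2.55
position: [439.3, -206.0, 231.8]
eef_rot: [-2.85, -1.317, -0.008]
force: [0.1, 0.2, 0.7]
width: 85.5
finger_force: 0.0
```

```bash
python3 -c "
from h import *
go((620,95,240,83))"
```

```text
now [ 439.3 -206.   231.8] 49.62 t 2.55 F [0.1 0.2 0.7] w 85.5 0.0
[0.4618, -0.0765, -0.0086] -1.165
```

{"fn": "move_arm", "kwargs": {
  "series": [0.462,-0.077,-0.009,-1,0.462,-0.077,-0.009,-1,0.462,-0.077,-0.009,-1,0.462,-0.077,-0.009,-1,0.462,-0.077,-0.009,-1,0.462,-0.077,-0.009,-1,0.462,-0.077,-0.009,-1,0.462,-0.077,-0.009,-1,0.462,-0.077,-0.009,-1,0.462,-0.077,-0.009,-1]
}}

```text
clock: 3.55
position: [619.4, 83.1, 237.8]
eef_rot: [2.451, 1.963, -0.003]
force: [-0.1, -0.4, 0.1]
width: 85.3
finger_force: 0.0
```

```bash
python3 -c "
from h import *
go((660,92,105,83))
st=status.read_state(); im=viewer.capture('wrist'); cv2.imwrite('pics/w1.png',im[:,:,::-1])
C=cam('wrist',st)
for k,z in dict(lid_mid=55,lid_tab=55).items():
  for d in cut_out(k,'wrist')[:2]:
    r,m=rect(C,d['region'],z); print(k,d['conf'],d['position'],r,m)
for X in [(640,94,55),(680,89,89)]: print(proj(C,X))
hsv=cv2.cvtColor(im,cv2.COLOR_RGB2HSV); m=((hsv[:,:,0]>100)&(hsv[:,:,0]<125)&(hsv[:,:,1]>130)).astype(np.uint8)
n,l,s,c=cv2.connectedComponentsWithStats(m); k=1+np.argmax(s[1:,4]); print(s[k],rect(C,l==k,55))
"
```

```text
now [619.4  83.1 237.8] 77.36 t 3.55 F [-0.1 -0.4  0.1] w 85.3 0.0
[0.0238, 0.0502, 0.1769] -0.197
lid_mid 0.67 [185.9, 293.5] [643.8  94.2 125.5  99.1  83.1] [643.4  97.5]
lid_mid 0.31 [358.2, 197.3] [ 467.  -106.9   14.7   30.6   19.5] [ 466.7 -107.9]
lid_tab 0.73 [179.2, 295.1] [643.9  94.2 125.7  99.2  82.8] [643.4  97.4]
[292.31557872 184.89477903]
[333.72663701 186.78023973]
[ 246  124   92  116 8426] (array([641.2,  94.3, 123.8,  93.5,  82.9]), array([639.1,  98.5], dtype=float32))
```

View pics/w1.png

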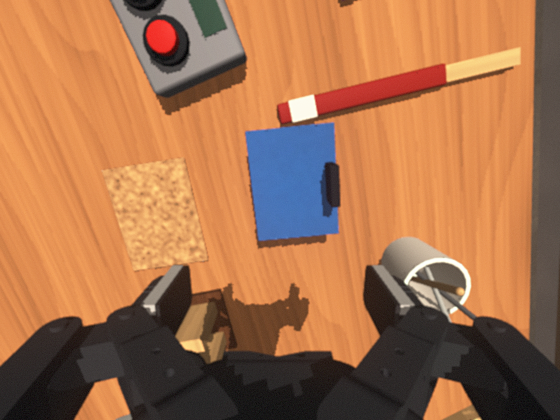

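The view shows the blue lid at (293,185), with its black tab at (333,185) exactly where predicted (334,187). The file runs along (400,90), and the cup is at (427,275), clear of the tab.

```bash
python3 -c "
from h import *
go((681,89,130,83),(681,89,76,83))"
```

```text
now [619.4  82.9 238.4] 77.3 t 3.7 F [ 0.3  0.2 -0.5] w 85.5 0.0
[0.0261, 0.0782, 0.1445] -0.199
[0.0262, 0.0782, 0.2165] -0.199
```

{"fn": "move_arm", "kwargs": {
  "series": [0.026,0.078,0.05,-0.2,0.026,0.078,0.144,-0.2,0.026,0.078,0.144,-0.2,0.026,0.078,0.144,-0.2,0.026,0.078,0.144,-0.2],
  "grip": 34
}}

```text
clock: 4.2
position: [680.6, 90.8, 130.5]
eef_rot: [-2.35, -2.085, 0.001]
force: [0.0, 0.2, 0.7]
width: 34.1
finger_force: 0.0
```

```bash
python3 -c "
from h import *
go((681,89,76,83))"
```

```text
now [680.6  90.8 130.5] 83.15 t 4.2 F [0.  0.2 0.7] w 34.1 0.0
[-0.0023, 0.0009, 0.0727] 0.005
```

{"fn": "move_arm", "kwargs": {
  "series": [-0.002,0.001,0.05,0,-0.002,0.001,0.073,0,-0.002,0.001,0.073,0,-0.002,0.001,0.073,0],
  "grip": 20
}}

```text
clock: 4.6
position: [682.9, 90.6, 78.7]
eef_rot: [2.347, 2.084, 0.006]
force: [1.3, -0.4, 1.5]
width: 19.8
finger_force: 0.0
```

```bash
python3 -c "
from h import *
st=status.read_state(); im=viewer.capture('wrist'); cv2.imwrite('pics/w2.png',im[:,:,::-1])
go((681,89,76,83)); C=cam('wrist',st); print(proj(C,(681,89,89)))"
```

```text
now [683.3  90.9  79.1] 83.22 t 4.65 F [ 1.  -0.7  0.6] w 20.1 0.0
[-0.0029, -0.0028, 0.0041] 0.008
[272.35317576 282.29631611]
```

View pics/w2.png

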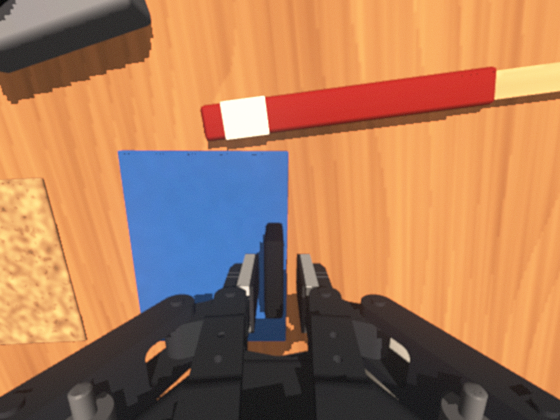

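The tab (273,270) stands centred between the two fingers with free gaps. The lid is flat, and the file at (360,100) is clear.

{"fn": "move_arm", "kwargs": {
  "series": [0,-0.007,0,0,0,-0.011,0,0,0,-0.013,-0.004,0,0,-0.016,-0.01,0,0,-0.019,-0.016,0,0,-0.022,-0.022,0,0,-0.025,-0.025,0,0,-0.025,-0.025,0,0,-0.025,-0.025,0]
}}

```text
clock: 5.55
position: [664.3, 92.7, 95.0]
eef_rot: [2.347, 2.085, 0.005]
force: [5.5, 0.4, 2.5]
width: 20.0
finger_force: 2.7
```

```bash
python3 -c "
from h import *
st=status.read_state(); im=viewer.capture('wrist'); a=im[:,:,::-1]; b=viewer.capture('scene')[200:300,260:400,::-1]
a=cv2.resize(a,None,fx=.8,fy=.8); b=cv2.resize(b,(448,320)); cv2.imwrite('pics/w3.png',np.vstack([a,b])[:600] if 0 else np.hstack([cv2.resize(a,(400,300)),cv2.resize(b,(400,300))]))
go((681,89,76,83))"
```

```text
now [664.4  92.7  94.8] 83.22 t 5.65 F [5.7 1.  2. ] w 20.2 2.8
[-0.0023, 0.0225, 0.0251] 0.008
```

View pics/w3.png

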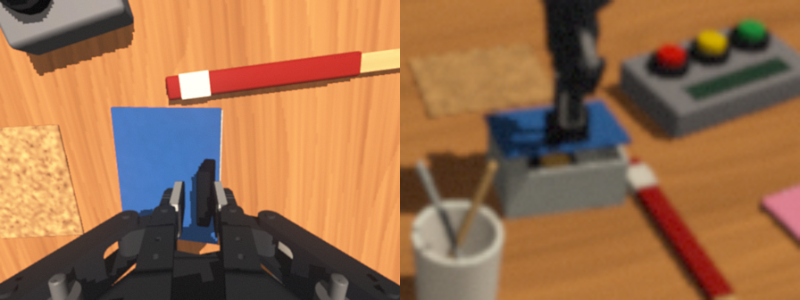

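The lid is tipped: the scene crop on the right shows an open gap under its far edge at (570,160), and the near edge is still on the rim. I'll tip it slightly further for margin, then let it back down.

{"fn": "move_arm", "kwargs": {
  "series": [0,-0.003,-0.005,0,0,-0.004,-0.008,0,0,-0.004,-0.008,0,0,-0.004,-0.008,0]
}}

```text
clock: 6.05
position: [660.8, 93.0, 100.5]
eef_rot: [2.348, 2.086, 0.003]
force: [4.9, -0.5, 3.4]
width: 19.9
finger_force: 3.0
```

```bash
python3 -c "
from h import *
C=cam('scene'); im=viewer.capture('scene'); b=im[200:300,260:400,::-1]; cv2.imwrite('pics/s4.png',cv2.resize(b,(700,500),interpolation=cv2.INTER_CUBIC))
L=np.array([641,94,50.]);ax=np.array([np.cos(np.radians(-7)),np.sin(np.radians(-7)),0]);ay=np.array([-ax[1],ax[0],0])
for th in(0,.15,.2,.3):
  for sx in(48,-48):
    for s in(-63,63):
      d=sx+45; X=L-45*ax+d*(np.cos(th)*ax+np.sin(th)*np.array([0,0,1]))+s*ay; print(th,sx,s,np.round((proj(C,X)-[260,200])*5))
go((681,89,80,83))"
```

```text
0 48 -63 [186. 298.]
0 48 63 [410. 272.]
0 -48 -63 [148. 197.]
0 -48 63 [358. 174.]
0.15 48 -63 [186. 277.]
0.15 48 63 [411. 251.]
0.15 -48 -63 [148. 197.]
0.15 -48 63 [358. 174.]
0.2 48 -63 [186. 269.]
0.2 48 63 [411. 243.]
0.2 -48 -63 [148. 198.]
0.2 -48 63 [358. 175.]
0.3 48 -63 [186. 253.]
0.3 48 63 [411. 227.]
0.3 -48 -63 [148. 198.]
0.3 -48 63 [358. 175.]
now [660.8  93.  100.4] 83.23 t 6.1 F [ 5.8 -0.8  3.1] w 20.1 3.0
[-0.0022, 0.0274, 0.0272] 0.008
```

View pics/s4.png

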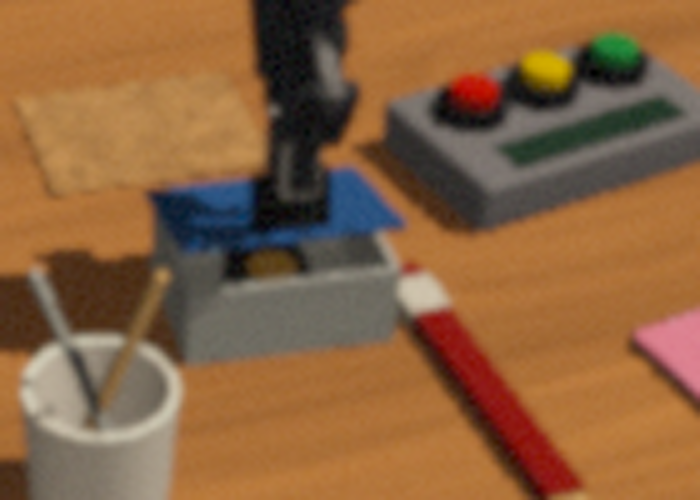

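The far corners of the lid are at (403,227) and (185,250), matching about 0.3 rad. The brass disc shows at (275,262). Now I'll lower it back the same way.

{"fn": "move_arm", "kwargs": {
  "series": [0,0.005,0.008,0,0,0.01,0.014,0,0,0.016,0.02,0,-0.002,0.022,0.027,0,-0.002,0.026,0.029,0,-0.002,0.026,0.029,0,-0.002,0.025,0.051,0,-0.002,0.025,0.051,0,-0.002,0.025,0.051,0]
}}

```text
clock: 7.0
position: [677.4, 89.2, 61.4]
eef_rot: [-2.347, -2.086, 0.003]
force: [0.8, 0.6, -0.1]
width: 20.0
finger_force: 0.0
```

```bash
python3 -c "
from h import *
st=status.read_state(); im=viewer.capture('wrist');C=cam('wrist',st)
for d in cut_out('lid_mid','wrist')[:1]: print(d['conf'],rect(C,d['region'],55))
im=im[:,:,::-1].copy(); b=viewer.capture('scene')[200:300,260:400,::-1]
cv2.imwrite('pics/w5.png',np.hstack([cv2.resize(im,(400,300)),cv2.resize(b,(400,300))]))
go((680,89,62,83))"
```

```text
0.62 (array([638.2,  94.6, 126.2,  96.7,  83.3]), array([641.5, 113.3], dtype=float32))
now [678.6  89.5  62.7] 83.24 t 7.15 F [ 0.5 -0.5  0. ] w 20.0 0.0
[-0.0004, 0.002, 0.0009] 0.009
```

View pics/w5.png

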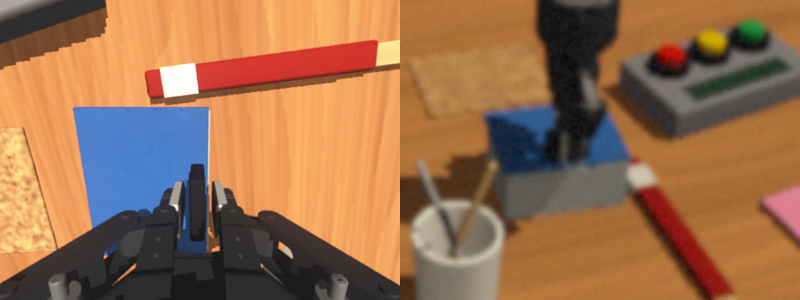

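The lid lies flat again and the tab is centred between the fingers. Close and lift.

{"fn": "move_arm", "kwargs": {
  "series": [0,0,0,0,0,0,0,0,0,0,0,0,0,0,0,0,0,0,0,0,0,0,-0.02,0,0,0,-0.05,0,0,0,-0.1,0,0,0,-0.1,0,0,0,-0.1,0],
  "grip": 0
}}

```text
clock: 8.15
position: [678.7, 89.5, 138.0]
eef_rot: [2.348, 2.086, 0.003]
force: [-0.3, -0.8, -2.0]
width: 8.8
finger_force: 60.3
```

```bash
python3 -c "
from h import *
st=status.read_state(); im=viewer.capture('wrist');C=cam('wrist',st)
for d in cut_out('lid_mid','wrist')[:1]: print(d['conf'],rect(C,d['region'],st['position'][2]-7))
im=im[:,:,::-1].copy(); b=viewer.capture('scene')[170:270,260:400,::-1]
cv2.imwrite('pics/w6.png',np.hstack([cv2.resize(im,(400,300)),cv2.resize(b,(400,300))]))
go((494,77,80,83),(494,77,28,83))"
```

```text
0.74 (array([640.4,  94.2, 125.4,  95.6,  83.3]), array([642.2, 114.4], dtype=float32))
now [677.   88.8 134.9] 83.25 t 8.3 F [ 0.5  1.1 -1.9] w 8.8 60.3
[-0.0442, -0.2402, 0.0741] 0.009
[-0.0441, -0.2399, 0.1434] 0.009
```

View pics/w6.png

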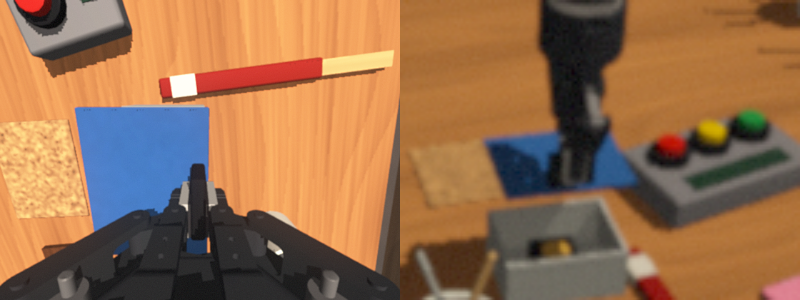

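The lid is held level, with the open tin and brass disc visible below at (555,248). Next is the mat.

{"fn": "move_arm", "kwargs": {
  "series": [-0.044,-0.24,0,0,-0.044,-0.24,0,0,-0.044,-0.24,0.04,0,-0.044,-0.24,0.074,0,-0.044,-0.24,0.074,0,-0.044,-0.24,0.11,0,-0.044,-0.24,0.14,0,-0.044,-0.24,0.14,0,-0.044,-0.24,0.14,0]
}}

```text
clock: 9.2
position: [495.7, 77.7, 31.6]
eef_rot: [-2.348, -2.086, 0.001]
force: [1.6, -0.2, 0.1]
width: 9.0
finger_force: 60.3
```

```bash
python3 -c "
from h import *
go((494,77,21,83))"
```

```text
now [495.7  77.7  31.6] 83.23 t 9.2 F [ 1.6 -0.2  0.1] w 9.0 60.3
[-0.0013, -0.0022, 0.0141] 0.008
```

{"fn": "move_arm", "kwargs": {
  "series": [-0.001,-0.002,0.01,0,-0.001,-0.002,0.014,0,-0.001,-0.002,0.014,0,-0.001,-0.002,0.014,0]
}}

```text
clock: 9.6
position: [494.3, 77.2, 21.6]
eef_rot: [2.348, 2.086, 0.001]
force: [-0.7, 0.3, -0.5]
width: 8.4
finger_force: 60.4
```

{"fn": "move_arm", "kwargs": {
  "series": [0,0,0,0,0,0,0,0,0,0,0,0,0,0,-0.06,0,0,0,-0.12,0,0,0,-0.12,0,0,0,-0.12,0],
  "grip": 30
}}

```text
clock: 10.3
position: [495.0, 77.3, 112.6]
eef_rot: [2.347, 2.085, 0.004]
force: [-0.5, -0.3, -0.3]
width: 29.7
finger_force: 0.0
```

```bash
python3 -c "
from h import *
im=viewer.capture('top');C=cam('top')
for d in cut_out('lid_mid','top')[:2]: print(d['conf'],rect(C,d['region'],13))
hsv=cv2.cvtColor(im,cv2.COLOR_RGB2HSV)
for nm,m,box in(('green',(hsv[:,:,0]>40)&(hsv[:,:,0]<85)&(hsv[:,:,1]>120),(95,200,128,230)),('red',((hsv[:,:,0]<6)|(hsv[:,:,0]>174))&(hsv[:,:,1]>150),(147,198,172,224)),('lid',(hsv[:,:,0]>100)&(hsv[:,:,0]<125)&(hsv[:,:,1]>130),(180,200,290,300))):
  q=np.zeros(m.shape,bool);a,b,c,d=box;q[b:d,a:c]=m[b:d,a:c]; print(nm,rect(C,q,13 if nm=='lid' else 58))
cv2.imwrite('pics/t7.png',im[130:290,80:360,::-1].repeat(2,0).repeat(2,1))
go((525,374,120,83),(500,250,130,83))"
```

```text
0.88 (array([776.5, 343.2, 103.3, 126. ,   7. ]), array([774.1, 342.9], dtype=float32))
0.69 (array([457.9,  31.3,  80.5,  31.8,   0.7]), array([467.1,  31. ], dtype=float32))
green (array([524.5, 374.3,  28.3,  28.5,   0.7]), array([525.3, 374.7], dtype=float32))
red (array([543.5, 267.1,  30.2,  30. ,  45.8]), array([543.5, 267.2], dtype=float32))
lid (array([459.7,  29.9,  69.6,  23.4,   5.9]), array([466.7,  31.5], dtype=float32))
now [493.   76.7 110.3] 83.24 t 10.4 F [ 0.3 -0.3 -0.2] w 30.1 0.0
[0.3987, -0.0043, -0.0133] 0.008
[0.2306, -0.018, -0.0265] 0.008
```

View pics/t7.png

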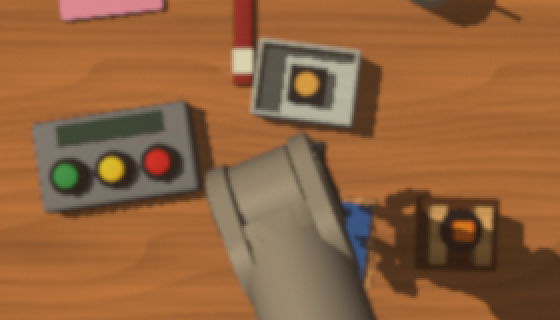

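The lid is on the mat, partly hidden by the arm. The tin is open with the brass disc at (307,84), and the keys are clear. Now the green key.

{"fn": "move_arm", "kwargs": {
  "series": [0.1,0,-0.03,0,0.399,-0.004,-0.03,0,0.399,-0.004,-0.03,0,0.399,-0.004,-0.013,0,0.399,-0.004,-0.013,0,0.399,-0.004,-0.013,0,0.399,-0.004,0.03,0,0.399,-0.004,0.03,0,0.399,-0.004,0.03,0],
  "grip": 0
}}

```text
clock: 11.3
position: [525.3, 372.6, 86.2]
eef_rot: [2.348, 2.086, -0.009]
force: [0.4, 0.0, 0.2]
width: -0.1
finger_force: 0.0
```

```bash
python3 -c "
from h import *
go((525,374,68,83),(525,374,51,83))
im=viewer.capture('top');C=cam('top')
d=[d for d in cut_out('lid_mid','top') if d['position'][0]>190][0]; print(d['conf'],rect(C,d['region'],13))
hsv=cv2.cvtColor(im,cv2.COLOR_RGB2HSV)
m=(hsv[:,:,0]>8)&(hsv[:,:,0]<30)&(hsv[:,:,1]>130)&(hsv[:,:,2]>130);q=np.zeros(m.shape,bool);q[162:182,224:243]=m[162:182,224:243];print('disc',q.sum(),rect(C,q,28))
m=(hsv[:,:,1]<45);q=np.zeros(m.shape,bool);q[140:205,195:270]=m[140:205,195:270];print('tin',q.sum(),rect(C,q,50))
"
```

```text
now [525.3 372.6  86.2] 83.22 t 11.3 F [0.4 0.  0.2] w -0.1 0.0
[0.0019, -0.0005, 0.0242] 0.008
[0.0021, -0.0005, 0.0469] 0.008
0.97 (array([454.4,  83.2, 125.9,  95.5,  83.4]), array([454.7,  82.9], dtype=float32))
disc 118 (array([641.5,  96.1,  27.5,  27.4,  45.8]), array([641.6,  95.7], dtype=float32))
tin 908 (array([639.9, 101.5, 132.8,  88.1,  83.9]), array([630.6,  80.4], dtype=float32))
```

{"fn": "move_arm", "kwargs": {
  "series": [0.002,0,0.03,0,0.002,0,0.04,0,0.002,0,0.047,0,0.002,0,0.047,0,0.002,0,0.047,0]
}}

```text
clock: 11.9
position: [527.2, 375.3, 54.7]
eef_rot: [2.349, 2.084, 0.001]
force: [-1.1, -2.5, 3.4]
width: -0.1
finger_force: 1.7
```

{"fn": "move_arm", "kwargs": {
  "series": [0,0,0.005,0,0,0,0.005,0,0,0,0.005,0]
}}

```text
clock: 12.2
position: [527.5, 376.1, 52.1]
eef_rot: [2.348, 2.085, 0.003]
force: [-1.4, -4.1, 10.3]
width: -0.1
finger_force: 5.1
```

{"fn": "move_arm", "kwargs": {
  "series": [0,0,-0.04,0,0,0,-0.05,0,0,0,-0.05,0]
}}

```text
clock: 12.5
position: [527.2, 378.1, 89.0]
eef_rot: [-2.347, -2.087, -0.008]
force: [0.2, -0.1, 0.2]
width: -0.0
finger_force: 0.0
```

```bash
python3 -c "
from h import *
go((534.5,321,85,83),(534.5,321,49.5,83),(543.5,267,85,83))"
```

```text
now [527.2 378.1  89. ] 83.27 t 12.5 F [ 0.2 -0.1  0.2] w -0.0 0.0
[-0.0744, 0.0185, 0.0051] 0.009
[-0.0746, 0.0184, 0.0525] 0.009
[-0.1445, 0.0389, 0.0049] 0.009
```

{"fn": "move_arm", "kwargs": {
  "series": [-0.074,0.018,0.005,0,-0.074,0.018,0.005,0,-0.074,0.018,0.03,0,-0.074,0.018,0.045,0,-0.074,0.018,0.053,0,-0.074,0.018,0.053,0,-0.074,0.018,0.053,0]
}}

```text
clock: 13.2
position: [533.6, 317.3, 51.8]
eef_rot: [2.346, 2.082, -0.004]
force: [-7.7, -9.4, 26.0]
width: 0.1
finger_force: 13.3
```

{"fn": "move_arm", "kwargs": {
  "series": [0,0,-0.06,0,0,0,-0.12,0,0,0,-0.18,0,0,0,-0.24,0,0,0,-0.24,0,0,0,-0.24,0],
  "grip": 60
}}

```text
clock: 13.8
position: [533.3, 320.4, 227.8]
eef_rot: [-2.348, -2.088, -0.002]
force: [-0.7, -0.0, 0.1]
width: 59.8
finger_force: 0.0
```

```bash
python3 -c "
from h import *
go((465,-60,232,90))"
```

```text
now [533.3 320.4 227.8] 83.29 t 13.8 F [-0.7 -0.   0.1] w 59.8 0.0
[-0.5144, -0.0311, -0.0062] -0.234
```

{"fn": "move_arm", "kwargs": {
  "series": [-0.514,-0.031,-0.006,-0.234,-0.514,-0.031,-0.006,-0.234,-0.514,-0.031,-0.006,-0.234,-0.514,-0.031,-0.006,-0.234,-0.514,-0.031,-0.006,-0.234,-0.514,-0.031,-0.006,-0.234,-0.514,-0.031,-0.006,-0.234,-0.514,-0.031,-0.006,-0.234,-0.514,-0.031,-0.006,-0.234,-0.514,-0.031,-0.006,-0.234,-0.514,-0.031,-0.006,-0.234]
}}

```text
clock: 14.9
position: [464.3, -58.9, 230.7]
eef_rot: [-2.218, -2.221, 0.001]
force: [0.3, 0.4, -0.2]
width: 60.2
finger_force: 0.0
```

```bash
python3 -c "
from h import *
st=status.read_state(); im=viewer.capture('wrist'); C=cam('wrist',st); print(np.round(st['position'],1),psi(st))
cv2.imwrite('pics/w8.png',im[:,:,::-1])
hsv=cv2.cvtColor(im,cv2.COLOR_RGB2HSV)
for d in cut_out('probe','wrist')[:1]: print(d['conf'],d['position'],rect(C,d['region'],95))
for d in cut_out('stand_seat','wrist')[:1]: print(d['conf'],d['position'],rect(C,d['region'],88))
for X in [(465,-89,151.5),(465,-89,95),(465,-89,124)]: print(proj(C,X))
"
```

```text
[464.3 -58.9 230.7] 1.5723137382003058
0.9 [238.9, 281.0] (array([ 4.68e+02, -9.54e+01,  4.78e+01,  6.20e+01,  2.00e-01]), array([468. , -92.8], dtype=float32))
0.7 [242.9, 282.7] (array([468.2, -98. ,  63.4,  49.2,  89. ]), array([468.2, -95.4], dtype=float32))
[277.35314342 260.41220443]
[277.5027299 237.3749927]
[277.43355907 248.0277141 ]
```

View pics/w8.png

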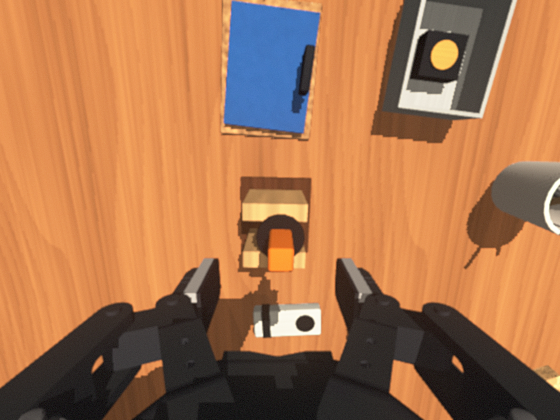

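The probe's orange handle top is at (281,261) and its collar at (281,238), held in the stand. The lid lies well inside the mat at (270,67). The handle is square to the picture.

```bash
python3 -c "
from h import *
C=cam('wrist'); print(ray(C,281,238,95),ray(C,281,261,151.5)); go((468.3,-90,106,90))"
```

```text
[469.38740984 -89.99857544  95.        ] [468.76273824 -89.88328809 151.5       ]
now [464.8 -58.8 231.6] 90.15 t 15.05 F [0.1 0.1 0.1] w 59.7 0.0
[-0.0418, 0.0047, 0.1674] 0.005
```

{"fn": "move_arm", "kwargs": {
  "series": [-0.042,0.005,0.01,0,-0.042,0.005,0.07,0,-0.042,0.005,0.13,0,-0.042,0.005,0.168,0,-0.042,0.005,0.168,0,-0.042,0.005,0.168,0]
}}

```text
clock: 15.65
position: [469.1, -91.2, 106.5]
eef_rot: [-2.22, -2.222, -0.001]
force: [1.6, -0.3, 0.8]
width: 60.0
finger_force: 0.0
```

```bash
python3 -c "
from h import *
go((469,-90,105.5,90))"
```

```text
now [469.1 -91.2 106.5] 90.05 t 15.65 F [ 1.6 -0.3  0.8] w 60.0 0.0
[0.0016, -0.0001, 0.0013] 0.002
```

{"fn": "move_arm", "kwargs": {
  "series": [0.001,0,0.001,0,0.001,0,0.001,0,0.001,0,0.001,0,0.001,0,0.001,0,0.001,0,0.001,0,0.001,0,0.001,0],
  "grip": 0
}}

```text
clock: 16.25
position: [469.7, -91.5, 107.0]
eef_rot: [2.221, 2.219, 0.002]
force: [-2.3, -0.2, 6.4]
width: 21.5
finger_force: 59.4
```

{"fn": "move_arm", "kwargs": {
  "series": [0,0,-0.05,0,0,0,-0.1,0,0,0,-0.14,0,0,0,-0.14,0,0,0,-0.14,0,0,0,-0.14,0]
}}

```text
clock: 16.85
position: [467.3, -91.4, 208.8]
eef_rot: [-2.221, -2.218, 0.003]
force: [-0.4, 0.2, -2.0]
width: 21.6
finger_force: 59.5
```

```bash
python3 -c "
from h import *
go((641.5,96,200,90),(641.5,96,130,90))
st=status.read_state(); im=viewer.capture('wrist'); C=cam('wrist',st)
p=st['position']; 
for z in(-17,-10): print(proj(C,p+[0,0,z]))
for dz in(-87,): print('tip',proj(C,p+[0,0,dz]))
cv2.imwrite('pics/w9.png',im[:,:,::-1])
im=viewer.capture('top');C=cam('top')
for k in('bar_red','bar_black'):
  for d in cut_out(k,'top')[:2]: print(k,d['conf'],np.round(d['position']),rect(C,d['region'],20))
"
```

```text
now [467.3 -91.4 208.8] 89.94 t 16.85 F [-0.4  0.2 -2. ] w 21.6 59.5
[0.2501, 0.2321, 0.0112] -0.002
[0.25, 0.2323, 0.1045] -0.002
[275.95544637 256.93733343]
[275.85890526 261.88891568]
tip [276.62273039 222.71241332]
bar_black 0.77 [243. 429.] (array([ 471.3, -378.6,   44.3,   93.5,   88. ]), array([ 471.4, -378.2], dtype=float32))
bar_black 0.54 [241. 376.] (array([ 480. , -255. ,   93.1,   21.5,    7.2]), array([ 481.1, -254.9], dtype=float32))
```

View pics/w9.png

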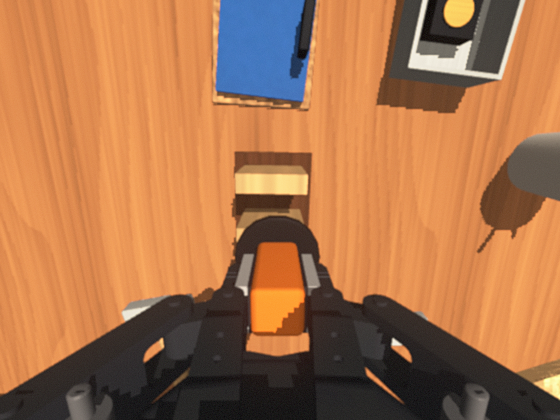

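The probe is upright in the fingers with its collar square. Next is the reference disc.

{"fn": "move_arm", "kwargs": {
  "series": [0.25,0.232,0,0,0.25,0.232,0,0,0.25,0.232,0,0,0.25,0.232,0,0,0.25,0.232,0,0,0.25,0.232,0.03,0,0.25,0.232,0.06,0,0.25,0.232,0.09,0,0.25,0.232,0.104,0,0.25,0.232,0.104,0,0.25,0.232,0.104,0]
}}

```text
clock: 18.15
position: [643.1, 96.0, 132.8]
eef_rot: [2.223, 2.22, 0.001]
force: [0.6, -0.7, -0.2]
width: 21.1
finger_force: 59.7
```

```bash
python3 -c "
from h import *
go((641.5,96,118,90),(641.5,96,111.5,90))
st=status.read_state(); im=viewer.capture('wrist'); C=cam('wrist',st); 
hsv=cv2.cvtColor(im,cv2.COLOR_RGB2HSV)
b=viewer.capture('scene')[170:290,250:410,::-1]
cv2.imwrite('pics/w10.png',np.hstack([cv2.resize(im[:,:,::-1],(400,300)),cv2.resize(b,(400,300))]))
"
```

```text
now [643.1  96.  132.8] 89.93 t 18.15 F [ 0.6 -0.7 -0.2] w 21.1 59.7
[0.0001, -0.0022, 0.0198] -0.002
[0.0001, -0.0022, 0.0284] -0.002
```

View pics/w10.png

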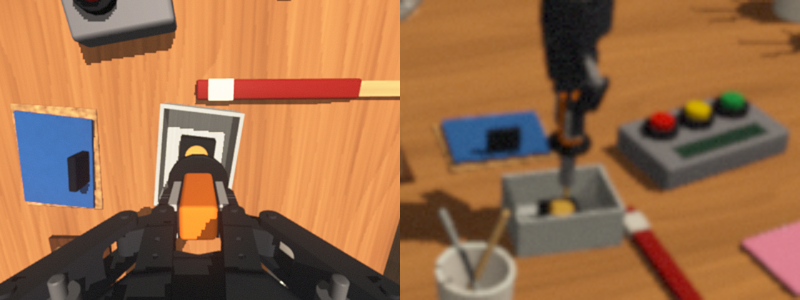

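The tip (567,195) is right above the brass disc (563,208). Press.

{"fn": "move_arm", "kwargs": {
  "series": [0,-0.002,0.015,0,0,-0.002,0.022,0,0,-0.002,0.028,0,0,-0.002,0.028,0,0,-0.002,0.028,0,0,-0.002,0.028,0,0,-0.002,0.028,0]
}}

```text
clock: 18.95
position: [641.3, 96.0, 111.7]
eef_rot: [2.222, 2.22, 0.0]
force: [-0.7, -0.8, 2.4]
width: 20.9
finger_force: 60.1
```

{"fn": "move_arm", "kwargs": {
  "series": [0,0,0.002,0,0,0,0.002,0,0,0,0.002,0,0,0,0.002,0,0,0,0.002,0]
}}

```text
clock: 19.45
position: [641.3, 96.0, 109.9]
eef_rot: [2.222, 2.22, 0.0]
force: [-0.3, -0.2, 4.3]
width: 21.5
finger_force: 60.3
```

{"fn": "move_arm", "kwargs": {
  "series": [0,0,-0.05,0,0,0,-0.1,0,0,0,-0.11,0,0,0,-0.11,0,0,0,-0.11,0]
}}

```text
clock: 19.95
position: [640.3, 95.4, 190.1]
eef_rot: [-2.221, -2.219, 0.005]
force: [0.1, 0.4, -2.5]
width: 21.4
finger_force: 59.9
```

```bash
cat > bars.py <<'E'
from h import *
im=viewer.capture('top');C=cam('top')
hsv=cv2.cvtColor(im,cv2.COLOR_RGB2HSV); H,S,V=[hsv[:,:,i].astype(int) for i in range(3)]
for k,mk in(('bar_red',((H<6)|(H>174))&(S>150)),('bar_black',V<70)):
  for d in cut_out(k,'top')[:2]:
    reg=cv2.morphologyEx(d['region'].astype(np.uint8),cv2.MORPH_CLOSE,np.ones((9,9)))>0
    q=mk&reg; n,l,s,c=cv2.connectedComponentsWithStats(q.astype(np.uint8))
    print(k,round(d['conf'],2),np.round(d['position']),rect(C,d['region'],20)[0],[(s[i,4],np.round(ray(C,*c[i],20)[:2],1)) for i in range(1,n) if s[i,4]>15])
E
python3 bars.py; python3 -c "
from h import *
go((644,-274,200,90))"
```

```text
bar_red 0.97 [182. 384.] [ 6.184e+02 -2.713e+02  9.770e+01  4.620e+01  3.000e-01] [(np.int32(76), array([ 644.8, -274.2])), (np.int32(66), array([ 590.1, -275.2]))]
bar_black 0.85 [245. 431.] [ 4.701e+02 -3.762e+02  9.480e+01  5.080e+01  1.000e-01] []
bar_black 0.69 [242. 369.] [ 478.3 -241.9   94.8   46.2    2.3] [(np.int32(89), array([ 503.8, -242.3])), (np.int32(80), array([ 449. , -242.7]))]
now [640.   95.4 189.8] 89.95 t 20.1 F [ 0.2  0.1 -0.7] w 21.5 59.9
[-0.4925, 0.0056, -0.0131] -0.002
```

{"fn": "move_arm", "kwargs": {
  "series": [-0.3,0,-0.013,0,-0.3,0,-0.013,0,-0.3,0,-0.013,0,-0.3,0,-0.013,0,-0.3,0,-0.013,0,-0.3,0,-0.013,0]
}}

```text
clock: 20.7
position: [639.7, -138.2, 200.1]
eef_rot: [2.234, 2.206, -0.009]
force: [-0.5, -0.5, -1.3]
width: 21.3
finger_force: 59.8
```

```bash
python3 bars.py; python3 -c "
from h import *
go((644.5,-274,185,90),(644.5,-274,118,90))"
```

```text
bar_red 0.27 [250. 307.] [461.4 -87.9  99.   88.9  88.8] []
bar_black 0.73 [241. 427.] [ 470.9 -377.5   46.5   94.5   87.9] []
now [ 640.6 -127.4  201. ] 90.02 t 20.85 F [-0.8  1.8 -1.8] w 21.2 59.8
[-0.1955, 0.0051, 0.0208] 0.001
[-0.1957, 0.0053, 0.1102] 0.001
```

{"fn": "move_arm", "kwargs": {
  "series": [-0.196,0.005,0.02,0,-0.196,0.005,0.02,0,-0.196,0.005,0.04,0,-0.196,0.005,0.065,0,-0.196,0.005,0.08,0,-0.196,0.005,0.08,0]
}}

```text
clock: 21.45
position: [644.1, -271.6, 139.3]
eef_rot: [-2.213, -2.221, -0.001]
force: [0.8, 0.4, -1.3]
width: 21.4
finger_force: 59.7
```

```bash
python3 -c "
from h import *
st=status.read_state(); im=viewer.capture('wrist'); b=viewer.capture('scene')
C=cam('scene'); print('predicted mark px',proj(C,(644.5,-274,20)),'tip',proj(C,st['position']-[0,0,88]))
print(rect(C,cut_out('bar_red','scene')[0]['region'],20))
cv2.imwrite('pics/w11.png',np.hstack([cv2.resize(im[:,:,::-1],(400,300)),cv2.resize(b[220:310,120:240,::-1],(400,300))]))
go((644.5,-274,118,90),(644.5,-274,103.5,90))"
```

```text
predicted mark px [184.94109411 281.93846379] tip [184.52726127 272.42269895]
(array([ 629.4, -279.2,  117.9,   45.3,    1. ]), array([ 634.3, -280.4], dtype=float32))
now [ 646.2 -272.8  143.5] 90.2 t 21.6 F [ 0.1 -0.7 -0.3] w 21.3 59.7
[-0.0016, -0.0024, 0.0341] 0.007
[-0.0016, -0.0024, 0.0534] 0.007
```

View pics/w11.png

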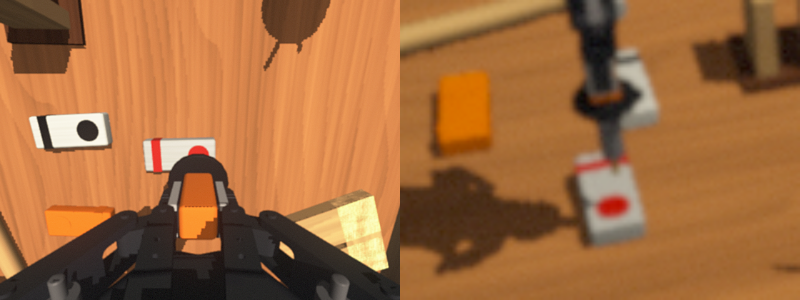

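The red mark is at scene pixel (184,282), as predicted, and the tip hangs above it. The black bar is still in place too. Press.

{"fn": "move_arm", "kwargs": {
  "series": [-0.002,-0.002,0.03,0,-0.002,-0.002,0.044,0,-0.002,-0.002,0.053,0,-0.002,-0.002,0.053,0,-0.002,-0.002,0.053,0,-0.002,-0.002,0.053,0,-0.002,-0.002,0.053,0,-0.002,-0.002,0.053,0]
}}

```text
clock: 22.4
position: [643.5, -276.8, 102.9]
eef_rot: [2.222, 2.221, 0.002]
force: [-1.3, 2.6, 2.4]
width: 21.3
finger_force: 60.2
```

{"fn": "move_arm", "kwargs": {
  "series": [0.002,0,0.002,0,0.002,0,0.002,0,0.002,0,0.002,0,0.002,0,0.002,0,0.002,0,0.002,0]
}}

```text
clock: 22.9
position: [643.4, -276.4, 101.0]
eef_rot: [2.222, 2.219, 0.0]
force: [-0.1, 0.8, 3.4]
width: 21.5
finger_force: 60.4
```

{"fn": "move_arm", "kwargs": {
  "series": [0,0,-0.05,0,0,0,-0.08,0,0,0,-0.08,0,0,0,-0.08,0]
}}

```text
clock: 23.3
position: [642.6, -276.4, 159.6]
eef_rot: [-2.222, -2.22, 0.002]
force: [0.3, 0.4, -2.1]
width: 21.4
finger_force: 59.8
```

```bash
python3 -c "
from h import *
st=status.read_state(); im=viewer.capture('wrist'); C=cam('wrist',st)
V=cv2.cvtColor(im,cv2.COLOR_RGB2HSV)[:,:,2]
ds=cut_out('bar_black','wrist')
for d in ds[:3]:
  reg=cv2.morphologyEx(d['region'].astype(np.uint8),cv2.MORPH_CLOSE,np.ones((25,25)))>0
  q=(V<80)&reg; n,l,s,c=cv2.connectedComponentsWithStats(q.astype(np.uint8))
  print(round(d['conf'],2),np.round(d['position']),rect(C,d['region'],20)[0],[(s[i,4],np.round(ray(C,*c[i],20)[:2],1)) for i in range(1,n) if s[i,4]>60])
go((504,-243,150,90),(504,-243,103,90))"
```

```text
0.61 [294. 117.] [ 475.5 -375.1   50.9  100.4   88.2] []
now [ 641.6 -276.1  158. ] 89.95 t 23.4 F [-0.3 -0.3 -2. ] w 21.3 59.8
[0.0439, -0.1835, 0.0115] -0.002
[0.0439, -0.1832, 0.0742] -0.002
```

{"fn": "move_arm", "kwargs": {
  "series": [0.044,-0.183,0,0,0.044,-0.183,0,0,0.044,-0.183,0,0,0.044,-0.183,0.01,0,0.044,-0.183,0.02,0,0.044,-0.183,0.02,0,0.044,-0.183,0.02,0]
}}

```text
clock: 24.1
position: [507.1, -243.0, 145.3]
eef_rot: [-2.222, -2.221, -0.002]
force: [0.5, 0.2, -1.6]
width: 21.6
finger_force: 60.1
```

```bash
python3 -c "
from h import *
st=status.read_state(); im=viewer.capture('wrist'); b=viewer.capture('scene')
C=cam('scene'); print('predicted mark px',proj(C,(504,-243,20)),'tip',proj(C,st['position']-[0,0,88]))
W=cam('wrist',st); print('wrist pred x.7143', proj(W,(504,-243,20))*.7143, proj(W,(449,-243,20))*.7143)
cv2.imwrite('pics/w12.png',np.hstack([cv2.resize(im[:,:,::-1],(400,300)),cv2.resize(b[190:280,130:250,::-1],(400,300))]))
go((504,-243,118,90),(504,-243,102,90))"
```

```text
predicted mark px [189.00579429 249.15642492] tip [187.80160022 239.28541096]
wrist pred x.7143 [195.06050028 150.77420041] [153.78759656 150.76613847]
now [ 507.3 -242.9  145.9] 89.97 t 24.2 F [-0.5  0.5 -1.1] w 21.2 60.1
[-0.0001, -0.0045, 0.0371] -0.001
[-0.0001, -0.0045, 0.0585] -0.001
```

View pics/w12.png

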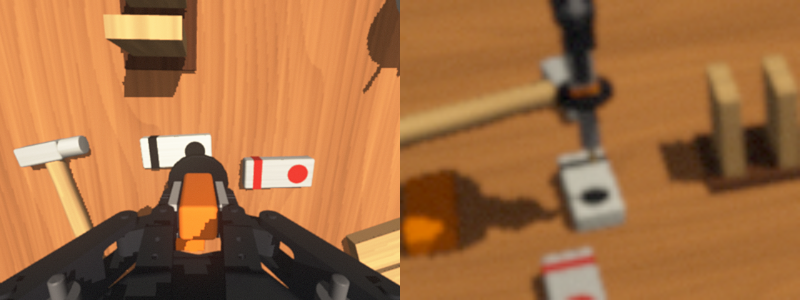

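The black mark is at scene pixel (188.5,249), as predicted (189,249). Press.

{"fn": "move_arm", "kwargs": {
  "series": [0,-0.004,0.03,0,0,-0.004,0.045,0,0,-0.004,0.058,0,0,-0.004,0.059,0,0,-0.004,0.059,0,0,-0.004,0.059,0,0,-0.004,0.059,0,0,-0.004,0.059,0]
}}

```text
clock: 25.0
position: [502.9, -242.9, 102.0]
eef_rot: [2.222, 2.22, -0.0]
force: [-3.0, 1.3, 2.6]
width: 21.3
finger_force: 60.6
```

{"fn": "move_arm", "kwargs": {
  "series": [0,0,0.001,0,0,0,0.001,0,0,0,0.001,0,0,0,0.001,0,0,0,0.001,0]
}}

```text
clock: 25.5
position: [502.9, -242.9, 100.8]
eef_rot: [-2.222, -2.22, 0.0]
force: [-3.2, 0.9, 3.3]
width: 21.5
finger_force: 60.6
```

{"fn": "move_arm", "kwargs": {
  "series": [0,0,-0.05,0,0,0,-0.1,0,0,0,-0.14,0,0,0,-0.14,0,0,0,-0.14,0]
}}

```text
clock: 26.0
position: [503.6, -243.2, 205.7]
eef_rot: [2.221, 2.219, 0.001]
force: [-0.3, -0.7, -1.1]
width: 21.2
finger_force: 60.2
```

```bash
python3 -c "
from h import *
go((469.5,-91.3,209,90))"
```

```text
now [ 503.6 -243.2  205.7] 89.95 t 26.0 F [-0.3 -0.7 -1.1] w 21.2 60.2
[0.2024, -0.0456, -0.0047] -0.002
```

{"fn": "move_arm", "kwargs": {
  "series": [0.202,-0.046,-0.005,0,0.202,-0.046,-0.005,0,0.202,-0.046,-0.005,0,0.202,-0.046,-0.005,0,0.202,-0.046,-0.005,0,0.202,-0.046,-0.005,0,0.202,-0.046,-0.005,0]
}}

```text
clock: 26.7
position: [468.4, -93.5, 208.6]
eef_rot: [-2.226, -2.216, 0.002]
force: [-0.4, -0.4, -2.0]
width: 21.3
finger_force: 60.0
```

```bash
python3 -c "
from h import *
go((469.5,-91.3,115,90),(469.5,-91.3,106.5,90))"
```

```text
now [468.4 -93.5 208.6] 89.75 t 26.7 F [-0.4 -0.4 -2. ] w 21.3 60.0
[0.003, 0.0017, 0.1248] -0.009
[0.003, 0.0017, 0.1361] -0.009
```

{"fn": "move_arm", "kwargs": {
  "series": [0.002,0.001,0.03,0,0.002,0.001,0.07,0,0.002,0.001,0.11,0,0.002,0.001,0.125,0,0.002,0.001,0.13,0,0.002,0.001,0.134,0,0.002,0.001,0.134,0,0.002,0.001,0.134,0]
}}

```text
clock: 27.5
position: [470.4, -90.1, 110.2]
eef_rot: [2.221, 2.219, 0.002]
force: [0.3, -0.6, -1.0]
width: 21.1
finger_force: 60.0
```

{"fn": "move_arm", "kwargs": {
  "series": [0,0,0.003,0,0,0,0.005,0,0,0,0.005,0,0,0,0.005,0]
}}

```text
clock: 27.9
position: [470.2, -90.0, 107.0]
eef_rot: [2.221, 2.219, 0.001]
force: [-3.0, 0.8, 7.3]
width: 21.2
finger_force: 61.3
```

Seated (7 N). Release and back off.

{"fn": "move_arm", "kwargs": {
  "series": [0,0,-0.002,0,0,0,-0.002,0,0,0,-0.002,0,0,0,-0.002,0,0,0,-0.06,0,0,0,-0.12,0,0,0,-0.16,0,0,0,-0.16,0,0,0,-0.16,0],
  "grip": 60
}}

```text
clock: 28.8
position: [469.5, -89.9, 225.5]
eef_rot: [2.222, 2.22, 0.0]
force: [0.2, -1.0, -1.1]
width: 60.1
finger_force: 0.0
```

```bash
python3 -c "
from h import *
st=status.read_state(); im=viewer.capture('wrist'); C=cam('wrist',st); b=viewer.capture('scene')
for X in [(469,-90,151.5),(469,-90,95)]: print(proj(C,X)*.7143)
cv2.imwrite('pics/w13.png',np.hstack([cv2.resize(im[:,:,::-1],(400,300)),cv2.resize(b[170:260,190:310,::-1],(400,300))]))
go((543.5,267,232,83),(543.5,267,70,83))"
```

```text
[196.81841846 162.49853854]
[197.03809402 149.7136541 ]
now [468.2 -89.9 223.8] 89.94 t 28.9 F [ 0.6  0.8 -0.2] w 59.6 0.0
[0.476, 0.0999, -0.011] 0.242
[0.4758, 0.1006, 0.205] 0.242
```

View pics/w13.png

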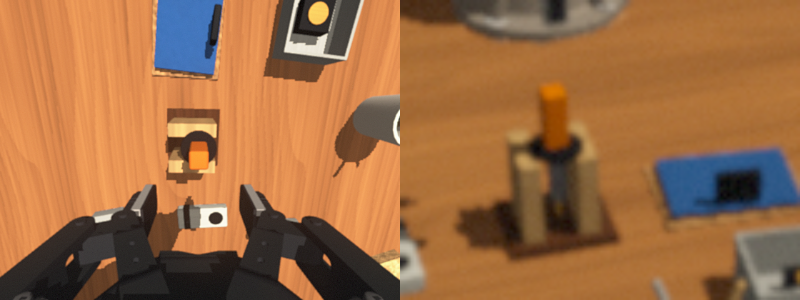

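The probe hangs upright in its stand: the collar at (197,150) sits on both uprights. I miscounted the pictures: that was the 15th, one over the limit of 14. I'll view no more and check with numbers from here.

{"fn": "move_arm", "kwargs": {
  "series": [0.476,0.1,-0.011,0.24,0.476,0.1,-0.011,0.24,0.476,0.1,-0.011,0.24,0.476,0.1,-0.011,0.24,0.476,0.1,-0.011,0.24,0.476,0.1,0,0.24,0.476,0.1,0.04,0.24,0.476,0.1,0.1,0.24,0.476,0.1,0.15,0.24,0.476,0.1,0.18,0.24,0.476,0.1,0.18,0.24],
  "grip": 0
}}

```text
clock: 30.0
position: [540.3, 264.5, 83.7]
eef_rot: [-2.348, -2.083, 0.02]
force: [0.1, -0.2, -0.3]
width: 0.1
finger_force: 0.0
```

```bash
python3 -c "
from h import *
go((543.5,267,65,83),(543.5,267,50.5,83))"
```

```text
now [540.3 264.5  83.7] 83.16 t 30.0 F [ 0.1 -0.2 -0.3] w 0.1 0.0
[0.004, 0.0041, 0.0248] 0.006
[0.0041, 0.0044, 0.0441] 0.006
```

{"fn": "move_arm", "kwargs": {
  "series": [0.002,0.002,0.02,0,0.002,0.002,0.035,0,0.002,0.002,0.047,0,0.002,0.002,0.047,0,0.002,0.002,0.047,0]
}}

```text
clock: 30.5
position: [546.7, 268.3, 56.0]
eef_rot: [2.351, 2.082, 0.001]
force: [-0.8, -1.4, 2.4]
width: -0.2
finger_force: 1.3
```

{"fn": "move_arm", "kwargs": {
  "series": [0,0,0.006,0,0,0,0.006,0,0,0,0.006,0,0,0,0.006,0]
}}

```text
clock: 30.9
position: [546.9, 268.5, 52.2]
eef_rot: [2.351, 2.082, 0.002]
force: [-1.8, -1.4, 7.4]
width: 0.1
finger_force: 3.8
```

{"fn": "move_arm", "kwargs": {
  "series": [0,0,-0.05,0,0,0,-0.1,0,0,0,-0.12,0,0,0,-0.12,0],
  "grip": 36
}}

```text
clock: 31.3
position: [547.9, 269.8, 143.3]
eef_rot: [2.351, 2.082, 0.01]
force: [0.5, 0.8, -0.4]
width: 36.2
finger_force: 0.0
```

```bash
python3 -c "
from h import *
go((494.5,77.2,130,83.2))
im=viewer.capture('top');C=cam('top')
d=[d for d in cut_out('lid_mid','top') if d['position'][0]>190][0]; print(d['conf'],rect(C,d['region'],13))"
```

```text
now [547.9 269.8 143.3] 83.07 t 31.3 F [ 0.5  0.8 -0.4] w 36.2 0.0
[-0.2635, -0.0397, 0.0166] -0.005Traceback (most recent call last):
  File "<string>", line 5, in <module>
    d=[d for d in cut_out('lid_mid','top') if d['position'][0]>190][0]; print(d['conf'],rect(C,d['region'],13))
      ~~~~~~~~~~~~~~~~~~~~~~~~~~~~~~~~~~~~~~~~~~~~~~~~~~~~~~~~~~~~~^^^
IndexError: list index out of range
```

{"fn": "move_arm", "kwargs": {
  "series": [-0.264,-0.04,0.015,0,-0.264,-0.04,0.015,0,-0.264,-0.04,0.015,0,-0.264,-0.04,0.015,0,-0.264,-0.04,0.015,0,-0.264,-0.04,0.015,0,-0.264,-0.04,0.015,0]
}}

```text
clock: 32.1
position: [491.9, 76.5, 128.3]
eef_rot: [-2.349, -2.083, 0.001]
force: [-0.3, 0.4, -0.0]
width: 36.0
finger_force: 0.0
```

```bash
python3 -c "
from h import *
go((494.5,77.2,60,83.2),(494.5,77.2,21,83.2))
st=status.read_state();im=viewer.capture('wrist');C=cam('wrist',st)
V=cv2.cvtColor(im,cv2.COLOR_RGB2HSV)
d=cut_out('lid_mid','wrist')[0]; print(d['conf'],rect(C,d['region'],13))
print('tab',proj(C,(494.5,78,47)))
m=(V[:,:,0]>100)&(V[:,:,0]<125)&(V[:,:,1]>130); n,l,s,c=cv2.connectedComponentsWithStats(m.astype(np.uint8)); k=1+np.argmax(s[1:,4]); print(rect(C,l==k,13))"
```

```text
now [491.9  76.5 128.3] 83.14 t 32.1 F [-0.3  0.4 -0. ] w 36.0 0.0
[0.0013, 0.0035, 0.0911] -0.002
[0.0012, 0.0036, 0.1431] -0.002
0.74 (array([456.1,  82.4, 124.8,  96.4,  83.3]), array([456.8,  88. ], dtype=float32))
tab [279.41040685 222.74560153]
(array([455.2,  81.6, 123.1,  93.4,  83.3]), array([453.6,  89.1], dtype=float32))
```

Lid unchanged. Descend, grip, lift.

{"fn": "move_arm", "kwargs": {
  "series": [0.001,0.003,0.05,0,0.001,0.003,0.1,0,0.001,0.003,0.13,0,0.001,0.003,0.141,0,0.001,0.003,0.141,0,0.001,0.003,0.141,0]
}}

```text
clock: 32.8
position: [496.0, 77.1, 24.6]
eef_rot: [2.35, 2.084, 0.003]
force: [-0.2, -0.0, -0.1]
width: 36.3
finger_force: 0.0
```

{"fn": "move_arm", "kwargs": {
  "series": [0,0,0,0,0,0,0,0,0,0,0,0,0,0,0,0,0,0,0,0,0,0,-0.05,0,0,0,-0.1,0,0,0,-0.15,0,0,0,-0.15,0,0,0,-0.15,0],
  "grip": 0
}}

```text
clock: 33.8
position: [495.7, 75.8, 137.3]
eef_rot: [2.35, 2.081, 0.003]
force: [-0.5, 0.1, -1.4]
width: 8.7
finger_force: 59.0
```

```bash
python3 -c "
from h import *
go((679.5,89.3,130,83.2))
st=status.read_state();im=viewer.capture('wrist');C=cam('wrist',st)
V=cv2.cvtColor(im,cv2.COLOR_RGB2HSV)
m=(V[:,:,0]>100)&(V[:,:,0]<125)&(V[:,:,1]>130); n,l,s,c=cv2.connectedComponentsWithStats(m.astype(np.uint8)); k=1+np.argmax(s[1:,4]); r=rect(C,l==k,st['position'][2]-7); print(s[k,4],r, r[0][:2]-st['position'][:2])"
```

```text
now [495.7  75.8 137.3] 83.06 t 33.8 F [-0.5  0.1 -1.4] w 8.7 59.0
[0.0474, 0.241, 0.0105] -0.005
23015 (array([459.4,  93.3,  99.1,  91.2,  83.1]), array([456.2, 106.7], dtype=float32)) [-36.33465213  17.45284514]
```

{"fn": "move_arm", "kwargs": {
  "series": [0.048,0.242,0.005,0,0.048,0.242,0.005,0,0.048,0.242,0.005,0,0.048,0.242,0.005,0,0.048,0.242,0.005,0,0.048,0.242,0.03,0,0.048,0.242,0.05,0,0.048,0.242,0.05,0,0.048,0.242,0.05,0]
}}

```text
clock: 34.75
position: [678.2, 89.3, 97.6]
eef_rot: [-2.35, -2.083, 0.004]
force: [-0.2, -0.3, -0.9]
width: 8.8
finger_force: 59.1
```

```bash
python3 -c "
from h import *
go((680.5,90,72,83.2),(680.5,90,63,83.2))
C=cam('top'); im=viewer.capture('top')
for d in cut_out('lid_mid','top'): 
  if d['position'][1]>180: print(d['conf'],rect(C,d['region'],status.read_state()['position'][2]-9))
"
```

```text
now [678.2  89.3  97.6] 83.09 t 34.75 F [-0.2 -0.3 -0.9] w 8.8 59.1
[0.0013, 0.003, 0.0341] -0.004
[0.0013, 0.003, 0.0461] -0.004
0.75 (array([620. , 153.6,  63. ,  30.7,  21.3]), array([617.6, 148.3], dtype=float32))
```

{"fn": "move_arm", "kwargs": {
  "series": [0.001,0.002,0.02,0,0.001,0.002,0.034,0,0.001,0.002,0.034,0,0.001,0.002,0.037,0,0.001,0.002,0.04,0,0.001,0.002,0.042,0,0.001,0.002,0.042,0,0.001,0.002,0.042,0]
}}

```text
clock: 35.65
position: [681.3, 90.4, 67.4]
eef_rot: [2.351, 2.083, 0.001]
force: [0.5, 0.4, -0.4]
width: 8.6
finger_force: 59.3
```

{"fn": "move_arm", "kwargs": {
  "series": [0,0,0.002,0,0,0,0.004,0,0,0,0.004,0,0,0,0.004,0]
}}

```text
clock: 36.05
position: [681.3, 90.4, 67.3]
eef_rot: [2.351, 2.082, 0.001]
force: [-4.3, -2.8, 9.5]
width: 8.6
finger_force: 60.8
```

Contact at 67.3 mm fits seating: the grip was 11.6 mm above the lid top, and 55 + 11.6 = 66.6. Release.

{"fn": "move_arm", "kwargs": {
  "series": [0,0,-0.004,0,0,0,-0.004,0,0,0,-0.004,0,0,0,-0.004,0,0,0,-0.05,0,0,0,-0.11,0,0,0,-0.17,0,0,0,-0.21,0,0,0,-0.21,0],
  "grip": 34
}}

```text
clock: 36.95
position: [683.8, 91.8, 227.9]
eef_rot: [2.349, 2.079, 0.016]
force: [-0.7, 0.8, -0.4]
width: 33.9
finger_force: 0.0
```

```bash
python3 -c "
from h import *
go((600,-60,235,83.2))
st=status.read_state();im=viewer.capture('wrist');C=cam('wrist',st)
V=cv2.cvtColor(im,cv2.COLOR_RGB2HSV)
m=(V[:,:,0]>100)&(V[:,:,0]<125)&(V[:,:,1]>130); n,l,s,c=cv2.connectedComponentsWithStats(m.astype(np.uint8)); k=1+np.argmax(s[1:,4]); print(s[k], rect(C,l==k,55))"
```

```text
now [683.8  91.8 227.9] 83.04 t 36.95 F [-0.7  0.8 -0.4] w 33.9 0.0
[-0.2143, -0.0863, -0.0113] -0.005
[ 192  145   88  110 8593] (array([642.2,  95.3, 123.6,  92.5,  83.2]), array([640.2, 100.1], dtype=float32))
```

{"fn": "move_arm", "kwargs": {
  "series": [-0.45,-0.35,-0.02,0,-0.45,-0.35,-0.02,0,-0.45,-0.35,-0.02,0,-0.45,-0.35,-0.02,0,-0.45,-0.35,-0.02,0,-0.45,-0.35,-0.02,0,-0.45,-0.35,-0.02,0,-0.45,-0.35,-0.02,0,-0.45,-0.35,-0.02,0,-0.45,-0.35,-0.02,0,-0.45,-0.35,-0.02,0]
}}

```text
clock: 38.1
position: [378.8, -213.0, 235.4]
eef_rot: [-2.352, -2.079, 0.0]
force: [0.6, 0.2, -0.7]
width: 34.1
finger_force: 0.0
```

```bash
python3 -c "
from h import *
go((450,-250,235,83.2))
def seg(im,box,kind):
  V=cv2.cvtColor(im,cv2.COLOR_RGB2HSV);H,S=V[:,:,0],V[:,:,1]
  m=(H>100)&(H<125)&(S>130) if kind=='b' else (H<12)&(S>190)&(V[:,:,2]>180)
  q=np.zeros((420,560),np.uint8);a,b,c,d=box;q[b:d,a:c]=m[b:d,a:c];n,l,s,c=cv2.connectedComponentsWithStats(q);k=1+np.argmax(s[1:,4]);P=np.argwhere(l==k);return s[k],np.round(c[k],2),np.round(cv2.minAreaRect(P.astype(np.float32)),2) if 0 else cv2.minAreaRect(P.astype(np.float32))
for n,bl,bp in(('scene',(280,225,350,275),(220,185,255,225)),('top',(195,140,270,200),(298,232,326,260))):
  old=cv2.imread(f'pics/{n}0.png')[:,:,::-1].copy(); new=viewer.capture(n)
  for im in(old,new): print(n,'lid',seg(im,bl,'b')); print(n,'probe',seg(im,bp,'o'))
  x0,y0,x1,y1=bl; print('diff',np.abs(old.astype(int)-new)[y0:y1,x0:x1].mean())
E=1
"; python3 bars.py
```

```text
now [ 378.8 -213.   235.4] 82.94 t 38.1 F [ 0.6  0.2 -0.7] w 34.1 0.0
[-0.0372, 0.1003, 0.0003] -0.009
scene lid (array([291, 235,  49,  24, 715], dtype=int32), array([313.32, 246.16]), ((246.2467041015625, 315.0284423828125), (19.906389236450195, 46.30814743041992), 6.581944465637207))
bar_red 0.68 [214. 135.] [536.1 331.7  29.3  31.8   0.7] []
bar_red 0.62 [182. 386.] [ 6.184e+02 -2.713e+02  9.770e+01  4.620e+01  3.000e-01] [(np.int32(76), array([ 644.8, -274.2])), (np.int32(66), array([ 590.1, -275.2]))]
bar_black 0.77 [247. 429.] [ 4.713e+02 -3.774e+02  8.750e+01  4.360e+01  2.000e-01] []
bar_black 0.69 [244. 369.] [ 478.5 -241.2   94.1   44.7    5.1] [(np.int32(54), array([ 504. , -242.8])), (np.int32(36), array([ 449.2, -245.5]))]Traceback (most recent call last):
  File "<string>", line 10, in <module>
    for im in(old,new): print(n,'lid',seg(im,bl,'b')); print(n,'probe',seg(im,bp,'o'))
                                                                       ~~~^^^^^^^^^^^
  File "<string>", line 7, in seg
    q=np.zeros((420,560),np.uint8);a,b,c,d=box;q[b:d,a:c]=m[b:d,a:c];n,l,s,c=cv2.connectedComponentsWithStats(q);k=1+np.argmax(s[1:,4]);P=np.argwhere(l==k);return s[k],np.round(c[k],2),np.round(cv2.minAreaRect(P.astype(np.float32)),2) if 0 else cv2.minAreaRect(P.astype(np.float32))
                                                                                                                     ~~~~~~~~~^^^^^^^^^
    return _wrapfunc(a, 'argmax', axis=axis, out=out, **kwds)
    return bound(*args, **kwds)
ValueError: attempt to get argmax of an empty sequence
```

```bash
python3 -c "
from h import *
for n,bl,bp in(('scene',(280,225,350,275),(220,185,255,225)),('top',(195,140,270,200),(298,232,326,260))):
  old=cv2.imread(f'pics/{n}0.png')[:,:,::-1].copy(); new=viewer.capture(n)
  for nm,b in(('lid',bl),('probe',bp)):
    x0,y0,x1,y1=b
    for im in(old,new):
      V=cv2.cvtColor(im,cv2.COLOR_RGB2HSV);H,S=V[:,:,0],V[:,:,1]
      m=((H>100)&(H<125)&(S>130) if nm=='lid' else (H<14)&(S>190)&(V[:,:,2]>130))[y0:y1,x0:x1].astype(np.uint8)
      P=np.argwhere(m); print(n,nm,len(P),P.mean(0).round(2) if len(P) else '',np.round(cv2.minAreaRect(P.astype(np.float32))[1:2],1) if len(P) else '')
    d=old.astype(int)-new; print('diff',np.abs(d[y0:y1,x0:x1]).mean().round(2), cv2.phaseCorrelate(old[y0:y1,x0:x1,1].astype(np.float64),new[y0:y1,x0:x1,1].astype(np.float64)))
"
```

```text
scene lid 715 [21.16 33.32] [[19.9 46.3]]
scene lid 716 [21.17 33.8 ] [[19.9 46. ]]
diff 3.43 ((0.14510260469037206, 0.06075162946910595), 1.0046760489495175)
scene probe 3 [17.33 13.67] [[6.9 5.1]]
scene probe 7 [19.43 13.86] [[15.  5.]]
diff 4.48 ((0.6581023281792184, 0.5553191304078098), 0.9097341676221431)
top lid 1724 [31.8  36.53] [[50.2 37.6]]
top lid 1737 [31.52 36.21] [[50.9 37.6]]
diff 2.86 ((0.12957151667875877, -0.04002390173876336), 0.985552914788247)
top probe 35 [12.74 13.54] [[10. 10.]]
top probe 44 [11.5  13.86] [[10.  9.]]
diff 9.32 ((-0.09935917434722086, -0.3836266208916541), 0.8753228510341843)
```

The lid and probe match their starting views to within a pixel, and the bars are unmoved. Handing in.

```bash
python3 -c "
from rig import close_job
print(close_job())"
```

```text
the job is handed in; nothing more can be done
None
```

I ran every step in order and handed the job in at about 38 s of robot time: only the red and black bars were there, the final camera check showed the lid, probe and bars as at the start (the cup, file and hammer weren't re-measured), no verdict came back, and I viewed 15 pictures, one over the limit of 14.

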